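# Set out the sample Easter tray in a chocolate packing room

## Task

Set out the sample gift tray on the white board, 'behind' meaning away from the board's gold front stripe: put the small blue egg shell upright into the open green egg base, then close it with the green egg top, fully down, with its brass grip bar in line with the two brass tabs on the base. Set the dark brown chocolate box flat on the board midway between the egg base and the chocolate bunny, and the red tin on top of the middle of that box. Set the gold box on the board directly behind the bunny, with about a finger's width (some 20 mm) of space between them, and leave everything let go, upright and still.

Things in the scene. Friction and masses are not known exactly. Their poses are not given: they have to be found in the camera images.
- board: White board, fixed, 180 x 340 x 10 mm, gold stripe along its front edge (nearest the robot). Origin at table level midway between egg base and bunny, 60 mm behind the front edge; upper face 10 mm above it. x to the back (away from the stripe), y left, z up. Egg base and bunny stand fixed on it at x = 0, y = +115 and -115 mm; which is on which side varies.
- egg_base: Lower half of a green gift egg, fixed on the board: open cup 66 mm across. Origin at underside centre, z up. Shoulder for the top's rim at z = 20 mm; inside it a brass collar rises to 28 mm, outside 57 mm across at its foot, 53 at its top, mouth about 46 mm wide. Inner floor at 6 mm. Two brass tabs reach 41 mm out along +x and -x.
- bunny: Milk-chocolate-brown moulded bunny with a red collar, fixed on the board, 44 mm across, 66 mm high, facing the gold stripe. Origin at its underside centre, on the board's upper face; x to the back of the board, y left, z up (same axes as the board).
- small_egg: Small closed inner shell, bright blue with a white band, loose: upright cylinder 34 mm across with rounded ends, 50 mm high (straight-sided from 6 to 44 mm). Origin at its underside centre, z up; round, its yaw does not matter. In the base it stands up 28 mm above the brass collar: hold it with the fingertips at least 27 mm above its underside.
- egg_top: Upper half of the green gift egg, loose, standing rim down: hollow, open below, 66 mm across, 58 mm inside at the rim, 45 mm high (41 inside), flat top 44 mm across. On top a brass grip bar 38 mm long along its x, 10 mm thick along y, from 45 to 61 mm high: pinch it across its thickness. Origin at the centre of the rim plane, z up. Either way round is the same.
- choc_box: Dark brown closed chocolate box with a gold ribbon around its short way, loose, 70 mm (x) x 46 mm (y) x 28 mm high. Origin at its underside centre, z up. Its yaw on the board does not matter.
- red_tin: Closed red round tin, loose, 41 mm across, 22 mm high. Origin at its underside centre, z up; its yaw does not matter.
- gold_box: Gold square box, loose, 40 x 40 mm, 36 mm high. Origin at its underside centre, z up, x and y square to its sides. Placed best held by its left and right sides, so that no finger comes between it and the bunny.
Things that resemble listed ones, but are neither listed nor needed, are in the scene too. What is shaped like the egg_top but purple is not meant.

How it is judged:
By the outcome, as a careful person would: the job done as asked, in the order asked, and still so for the second after the job is handed in, with the robot touching nothing.
It also fails if it takes over 131 s, if anything falls off the work surface, if the arm or the gripper's body presses on something with over 40 N, if the wrist force passes 120 N, or if a joint passes its speed limit or range.

## Robot

A 6-joint arm with a two-finger parallel gripper is mounted at the origin on the work surface. World frame = base frame: x ahead of the robot, y to its left, z up, the work surface at z = 0. Lengths are in mm, angles in rad, forces in N, time in s.
With the tool pointing down it reaches from about 300 to 775 mm from the base axis. Payload 14.6 kg.
Tool frame: the origin (TCP) lies midway between the tips of the shut fingers; the grasp point (between the pads) lies 19 mm behind it; z points along the fingers, y is the direction in which the jaws open and shut (so a half turn about z gives the same grasp; the last joint's range is limited). The gripper opens to 85 mm and grips with 20 to 120 N. Pads are 22 mm wide; open, the fingers measure 114 mm over their backs; the gripper's body (76 mm by 85 mm) begins 54 mm behind the grasp point. The pads swing forward as they close: fully open they stand 13 mm farther back than shut.
Start: joints at [1.043, 0.3, 1.521, -0, 1.321, -0.067], TCP at [244.562, 492.625, 231.281] pointing down, gripper open.
Joint ranges: [-3.03, 3.03], [-0.79, 2.21], [0.23, 2.52], [-1.04, 4.18], [0, 3.07], [-2.55, 2.55]. Speed limits (rad/s): [2.22, 2.22, 2.57, 3.14, 3.14, 3.14].

## Interface

Orientations are given as a unit quaternion [w, x, y, z].
In Python, from workcell import r gives the robot as it stands. Calls block until the motion is done:
- r.goto(position, orientation): joint-space move of the TCP to a pose.
- r.move_linear(position, attitude=None, velocity=150, force_limit=None): straight line of the TCP; attitude=None keeps the orientation; velocity is the mean speed in mm/s. With force_limit (N) it stops when the force on the tool has changed by that much, and returns True; else False.
- r.move_j(angles): joint-space move.
- r.gripper_to(opening, newtons=None): finger opening in mm; newtons is the grip in N (None keeps the last); returns when the fingers have stopped.
- r.wait(seconds).
- r.ik(position, orientation): joint angles nearest the present ones, or None.
- r.get_obs(): the state.
- r.read_camera(name): name is "scene" or "top" or "wrist"; returns a dict with "color" (400x640x3 uint8, red, green, blue), "vfov" (degrees; the focal length in pixels is half the picture's height over the tangent of half this angle, whatever the lens; pixels are square), "cx", "cy" (the principal point, pixels), "R" (3x3) and "t" (3): a world point X has camera coordinates R X + t. Camera axes: x right, y down, z forward; pixel columns grow to the right and rows downward; lengths in mm; the calibration is good to about 2 mm. A picture is of the moment at which its call begins. There is no depth.
A pose or a line that the arm cannot do raises r.PlanningError and nothing moves.
- r.close_job(): hands the job in, once; it reports no verdict.
The state is a dict: "time_s": time; "q": joint angles; "joint_velocities": joint speeds; "tau": joint torques, N m; "tool_pos": TCP position; "ee_rot": TCP orientation; "contact_force": force on the tool from outside, world axes, zero at the start; "torque": the same for the moment, N m; "width": finger opening in mm.
Only numpy, scipy, OpenCV 4.12 (cv2) and the standard library are available. Lean on these libraries where they do the work, as an engineer would, in place of code of your own. Each camera call takes 0.05 s, during which the arm holds its last target.

## Working session

There is one attempt and no reset: what is moved stays moved. The work goes in short steps, each a Python script; the robot and the scene stay as the last script left them, time stands still between calls to the robot, and variables do not carry over. Pictures are saved under pics/ and viewed, and the job is handed in when it is done.

```bash
mkdir -p pics; ls; python3 - <<'E'
from workcell import r
import cv2
for n in ("scene","top","wrist"):
    c=r.read_camera(n); cv2.imwrite(f"pics/{n}0.png",c["color"][:,:,::-1])
    print(n,c["vfov"],c["cx"],c["cy"],c["R"],c["t"])
print(r.get_obs())
E
```

```text
pics
scene 43.67232017648048 318.1479777503423 200.39341877817355 [[-0.13183002  0.99120211  0.01179922]
 [ 0.69008569  0.10031355 -0.71674188]
 [-0.71161969 -0.08634562 -0.69723873]] [  61.3390031  -307.04455968 1455.68380097]
top 43.01404986286305 307.2727728947296 200.7228989973599 [[-0.01108011 -0.99956313 -0.02740023]
 [-0.99685385  0.0131925  -0.07815605]
 [ 0.07848338  0.02644805 -0.99656453]] [  29.7063318   469.20975752 1257.33853816]
wrist 70.35953912036553 322.047955876121 199.6299436740202 [[ 0.44612088  0.89497097 -0.00176894]
 [ 0.84583698 -0.42098126  0.32761956]
 [ 0.29246531 -0.14765416 -0.94480807]] [-549.58499609  -41.89906368  382.15676828]
{'time_s': 0.15, 'q': array([ 1.04343077e+00,  3.00300251e-01,  1.52139418e+00, -5.80126249e-05,
        1.32071789e+00, -6.66311407e-02]), 'joint_velocities': array([-0.00172795, -0.0018655 , -0.00296338, -0.00058254, -0.00046155,
       -0.00187787]), 'tau': array([-1.49684201e-03, -5.43666387e+01, -3.61892974e+01, -6.02282375e-05,
        3.10733587e-03, -1.11728955e-04]), 'tool_pos': array([244.47971076, 492.49022852, 230.89411595]), 'ee_rot': array([-9.30667955e-05,  2.28328026e-01,  9.73584174e-01, -4.00112121e-04]), 'contact_force': array([-0.44620383,  0.33962305, -0.45199926]), 'torque': array([ 0.01016603, -0.02969926,  0.03064683]), 'width': 85.21491481451837}
```

View pics/scene0.png

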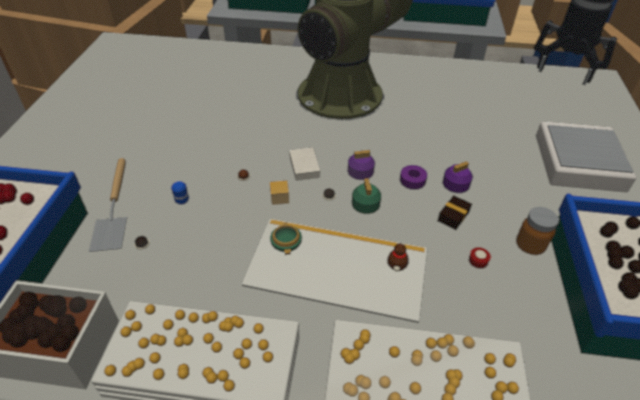

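View pics/top0.png

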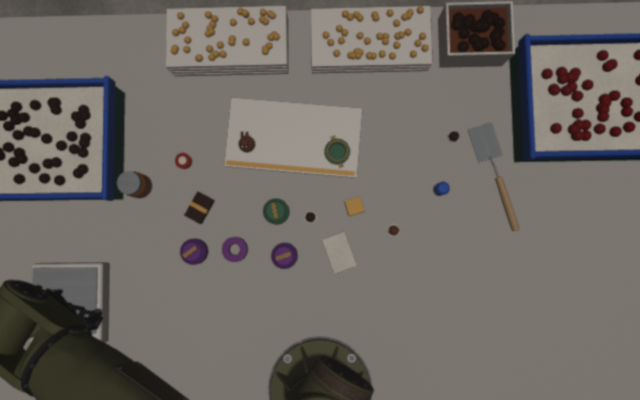

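View pics/wrist0.png

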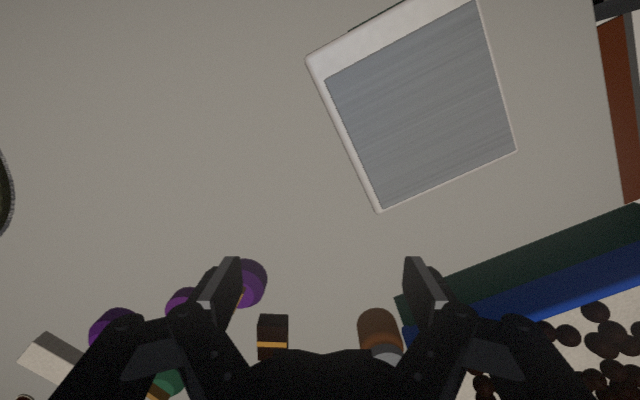

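The top view (image up = +x, left = +y) shows:
- **Board:** egg base at (337,151), bunny at (247,143), stripe at the bottom.
- **Parts to place:** green top (276,211), choc box (200,208), red tin (183,160), gold box (355,206), blue egg (442,188).
- **Not meant:** the purple egg tops are decoys.

Next I'll triangulate rough positions from the two fixed views.

```bash
cat > h.py <<'E'
from workcell import r
import numpy as np, cv2
from scipy.spatial.transform import Rotation as Ro
def cam(n,save=None):
    c=r.read_camera(n); c["f"]=200/np.tan(np.radians(c["vfov"])/2)
    c["R"]=np.array(c["R"]);c["t"]=np.array(c["t"]);c["C"]=-c["R"].T@c["t"]
    if save: cv2.imwrite(f"pics/{save}.png",c["color"][:,:,::-1])
    return c
def ray(c,u,v):
    d=c["R"].T@np.array([(u-c["cx"])/c["f"],(v-c["cy"])/c["f"],1.]); return d/np.linalg.norm(d)
def onz(c,u,v,z):
    d=ray(c,u,v); return c["C"]+d*(z-c["C"][2])/d[2]
def proj(c,X):
    p=c["R"]@np.asarray(X,float)+c["t"]; return np.array([c["cx"]+c["f"]*p[0]/p[2],c["cy"]+c["f"]*p[1]/p[2]])
def tri(obs): # [(c,u,v)]
    A=0;b=0
    for c,u,v in obs:
        d=ray(c,u,v);P=np.eye(3)-np.outer(d,d);A=A+P;b=b+P@c["C"]
    X=np.linalg.solve(A,b)
    return X, max(np.linalg.norm((np.eye(3)-np.outer(ray(*o),ray(*o)))@(X-o[0]["C"])) for o in obs)
def down(yaw): # tool z down; tool y axis at world angle yaw (mod pi)
    y=np.array([np.cos(yaw),np.sin(yaw),0]);z=np.array([0,0,-1.]);x=np.cross(y,z)
    q=Ro.from_matrix(np.c_[x,y,z]).as_quat(); return [q[3],q[0],q[1],q[2]]
def state():
    o=r.get_obs();print("t",round(o["time_s"],2),"pos",np.round(o["tool_pos"],1),"w",round(float(o["width"]),1),"F",np.round(o["contact_force"],1),"q6",round(o["q"][5],2));return o
E
python3 - <<'E'
from h import *
T=cam("top");S=cam("scene")
P=dict(base=((337,151),(286,237)),bunny=((247,143),(398,256)),top=((276,211),(367,196)),choc=((200,208),(455,211)),tin=((183,160),(480,256)),gold=((355,206),(279,191)),egg=((442,188),(180,191)))
for k,(a,b) in P.items(): print(k,np.round(tri([(T,*a),(S,*b)])[0]), np.round(onz(T,*a,20)))
# stripe dir
a=onz(T,227,165,10);b=onz(T,355,175,10);d=a-b;print(np.degrees(np.arctan2(d[1],d[0])))
W=cam("wrist");o=r.get_obs();q=o["ee_rot"];Rt=Ro.from_quat([q[1],q[2],q[3],q[0]]).as_matrix()
print("cam in tool",Rt.T@(W["C"]-o["tool_pos"]),"axis",Rt.T@W["R"][2],"camx",Rt.T@W["R"][0],W["f"])
E
```

```text
base [592. -51.  31.] [594. -53.  20.]
bunny [615. 175.  37.] [619. 176.  20.]
top [444. 104.  27.] [445. 103.  20.]
choc [455. 298.  19.] [455. 295.  20.]
tin [578. 341.  20.] [578. 339.  20.]
gold [454. -93.  25.] [455. -95.  20.]
egg [ 495. -308.   34.] [ 497. -313.   20.]
84.65155695286992
cam in tool [  84.73959723    0.42116979 -142.94449993] axis [-0.32769503 -0.00141135  0.9447825 ] camx [-1.61472062e-03  9.99998260e-01  9.33767526e-04] 283.73070768432177
```

```bash
python3 - <<'E'
from h import *
import pickle
q=down(np.pi/2)
for y in(170,-140): print(r.ik([525,y,260],q), r.ik([525,y,260],down(-np.pi/2)))
out={}
for k,y in(("B",170),("A",-140)):
    r.goto([525,y,260],q); out[k]=cam("wrist","w"+k); state()
pickle.dump(out,open("ab.pkl","wb"))
E
```

```text
[ 2.46782224e-01  2.83393884e-01  1.47508963e+00 -4.44089210e-16
  1.38310914e+00 -1.32401410e+00] [ 2.46782224e-01  2.83393884e-01  1.47508963e+00 -4.44089210e-16
  1.38310914e+00  1.81757855e+00]
[-3.28013815e-01  2.64119026e-01  1.49948494e+00 -4.44089210e-16
  1.37798869e+00 -1.89881014e+00] [-3.28013815e-01  2.64119026e-01  1.49948494e+00 -4.44089210e-16
  1.37798869e+00  1.24278251e+00]
t 1.93 pos [524.7 170.8 259.9] w 85.5 F [-1.2 -0.4  0.6] q6 -1.32
t 3.16 pos [ 525.3 -138.8  260. ] w 85.6 F [-0.1  0.9 -0.1] q6 -1.9
```

View pics/wB.png

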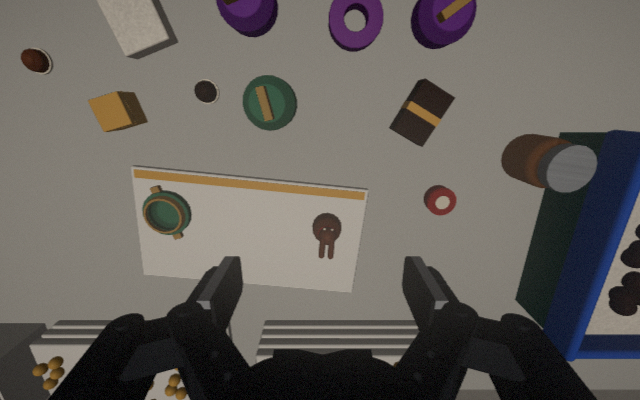

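View pics/wA.png

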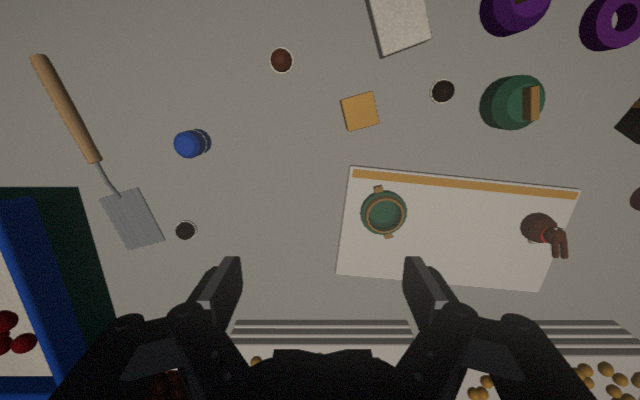

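Both wrist views show everything clearly, with image right = +y and image down = +x:
- **View B:** base (166,213) with tabs at (155,190) and (178,235), green top's bar (264,104), choc box (422,112), tin (440,200), gold box (117,110).
- **View A:** blue egg upright at (190,143), gold box (360,111), base (384,212).

Next I'll segment these.

```bash
python3 - <<'E'
from h import *
import pickle
D=pickle.load(open("ab.pkl","rb"))
rng=dict(brass=((12,90,60),(24,255,255)),green=((70,60,20),(95,255,255)),blue=((100,120,40),(125,255,255)),red=((172,120,50),(179,255,255)),red2=((0,140,60),(6,255,255)),dark=((0,0,0),(179,255,48)),white=((0,0,150),(60,60,255)))
for k,c in D.items():
    hsv=cv2.cvtColor(c["color"],cv2.COLOR_RGB2HSV)
    for n,(lo,hi) in rng.items():
        m=cv2.inRange(hsv,lo,hi); m[262:]=0
        N,l,s,ce=cv2.connectedComponentsWithStats(m)
        for i in range(1,N):
            if s[i,4]>25: print(k,n,s[i].tolist(),np.round(ce[i],1).tolist())
# crops
def crop(c,x0,y0,w,h,n,f=6): cv2.imwrite(f"pics/{n}.png",cv2.resize(c["color"][y0:y0+h,x0:x0+w,::-1],None,fx=f,fy=f,interpolation=cv2.INTER_CUBIC))
crop(D["B"],80,70,130,90,"cB1");crop(D["B"],235,65,130,90,"cB2");crop(D["A"],330,160,100,90,"cA1");crop(D["A"],150,100,100,80,"cA2")
crop(D["B"],380,70,100,150,"cB3",4); crop(D["B"],120,155,100,90,"cB4")
E
```

```text
B brass [441, 0, 30, 20, 249] [453.7, 7.7]
B brass [256, 86, 17, 35, 315] [263.9, 102.9]
B brass [88, 91, 59, 41, 1621] [117.0, 110.7]
B brass [402, 101, 39, 26, 396] [421.5, 112.5]
B brass [524, 137, 42, 51, 467] [537.9, 159.9]
B brass [134, 169, 231, 31, 1868] [248.2, 184.2]
B brass [150, 186, 11, 8, 56] [154.8, 189.4]
B brass [143, 196, 42, 38, 409] [165.4, 212.0]
B brass [173, 233, 9, 6, 39] [177.2, 235.6]
B green [264, 83, 22, 30, 217] [275.0, 96.0]
B green [250, 88, 9, 19, 60] [253.7, 97.8]
B green [541, 185, 47, 77, 953] [564.9, 225.1]
B blue [565, 131, 75, 131, 5563] [608.0, 202.5]
B red2 [427, 188, 29, 27, 336] [441.1, 201.2]
B dark [224, 0, 13, 5, 35] [229.1, 1.2]
B dark [236, 0, 41, 37, 318] [263.1, 24.3]
B dark [411, 0, 37, 49, 418] [421.3, 30.4]
B dark [345, 3, 23, 21, 144] [358.2, 9.3]
B dark [437, 12, 7, 10, 33] [440.1, 17.1]
B dark [329, 26, 39, 25, 110] [345.5, 44.5]
B dark [33, 50, 16, 22, 173] [41.8, 61.7]
B dark [407, 79, 47, 39, 954] [430.4, 97.3]
B dark [195, 82, 21, 20, 322] [205.4, 91.3]
B dark [390, 108, 43, 38, 472] [410.9, 123.8]
B dark [559, 133, 50, 28, 6
[... 940 characters left out ...]
 [174, 132, 26, 26, 525] [186.7, 144.5]
A blue [0, 196, 56, 66, 2628] [22.7, 232.0]
A red2 [540, 228, 7, 15, 37] [542.4, 235.6]
A dark [480, 0, 40, 37, 606] [492.1, 20.1]
A dark [515, 0, 11, 4, 30] [518.7, 1.1]
A dark [579, 0, 37, 51, 827] [591.5, 27.5]
A dark [615, 3, 23, 28, 471] [625.8, 16.2]
A dark [480, 77, 32, 52, 531] [490.0, 101.4]
A dark [432, 81, 22, 21, 353] [442.7, 90.9]
A dark [615, 108, 25, 36, 572] [630.4, 124.7]
A dark [0, 187, 99, 75, 6118] [47.1, 224.2]
A dark [176, 223, 18, 16, 225] [184.8, 230.4]
A dark [232, 257, 8, 5, 33] [235.8, 259.3]
A white [371, 0, 60, 55, 2079] [400.2, 24.7]
A white [389, 0, 11, 6, 33] [394.9, 1.7]
A white [338, 167, 239, 95, 13568] [448.7, 223.7]
```

```bash
python3 -c "
import cv2,numpy as np
a=[cv2.imread(f'pics/{n}.png') for n in('cB4','cA1','cA2','cB2')]
a=[cv2.resize(x,(400,300)) for x in a]
cv2.imwrite('pics/m1.png',np.vstack([np.hstack(a[:2]),np.hstack(a[2:])]))"
```

```text
(no output)
```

View pics/m1.png

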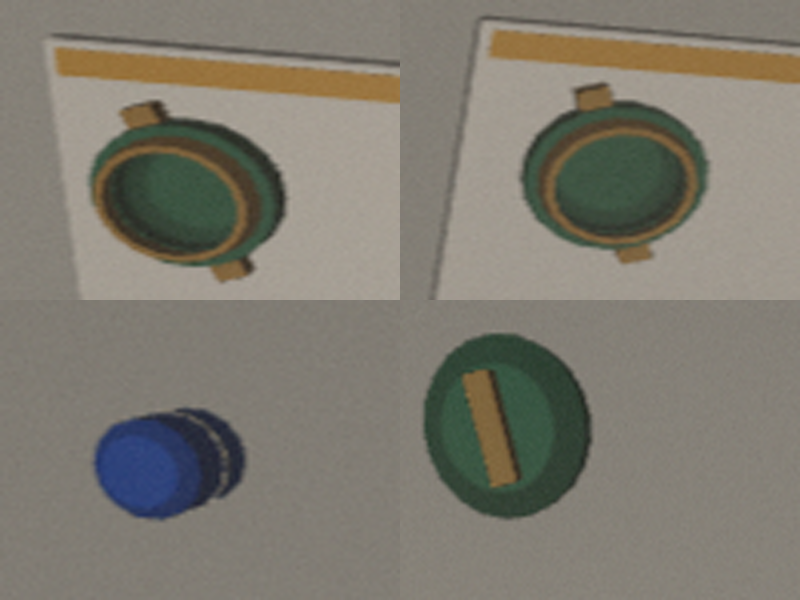

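```bash
python3 - <<'E'
from h import *
import pickle
D=pickle.load(open("ab.pkl","rb"));A,B=D["A"],D["B"]
# ring: bright brass, hole contour
def ring(c,x0,y0):
    hsv=cv2.cvtColor(c["color"],cv2.COLOR_RGB2HSV)[y0:y0+46,x0:x0+50]
    m=cv2.inRange(hsv,(8,70,95),(28,255,255)); m=cv2.morphologyEx(m,cv2.MORPH_CLOSE,np.ones((3,3),np.uint8))
    cs,h=cv2.findContours(m,cv2.RETR_CCOMP,cv2.CHAIN_APPROX_NONE)
    out=[]
    for i,k in enumerate(cs):
        if len(k)>=30:
            e=cv2.fitEllipse(k); out.append((h[0][i][3]>=0,np.round(np.array(e[0])+[x0,y0],2),np.round(e[1],1)))
    return out
print(ring(A,360,192),ring(B,140,193))
def T(n,a,b): X,e=tri([(A,*a),(B,*b)]);print(n,np.round(X,1),round(e,2));return X
t1=T("tabF",(378.1,189.1),(154.8,189.4));t2=T("tabB",(388,235.7),(177.2,235.6))
T("bar",(534,102.6),(263.9,102.9))
# stripe top corners / board
w=T("stripeR",(353,171),(133.5,171)); 
E
```

```text
[(np.False_, array([384.86, 216.3 ]), array([36.4, 37.6])), (np.True_, array([384.83, 215.4 ]), array([31.4, 34.7]))] [(np.False_, array([162.  , 215.59]), array([32. , 39.4])), (np.True_, array([161.87, 215.74]), array([29.8, 36.4]))]
tabF [555.6 -61.2  26.7] 0.21
tabB [626.8 -42.1  26.7] 0.46
bar [442.1 104.2  59.2] 0.24
stripeR [533.2 -95.2  11.8] 0.44
```

```bash
python3 - <<'E'
import pickle,cv2,numpy as np
D=pickle.load(open("ab.pkl","rb"));A,B=D["A"],D["B"]
def cr(c,x,y,w=66,h=50): return cv2.resize(c["color"][y:y+h,x:x+w,::-1],(396,300),interpolation=cv2.INTER_CUBIC)
cv2.imwrite("pics/m2.png",np.vstack([np.hstack([cr(B,85,85),cr(A,328,85)]),np.hstack([cr(B,388,75,),cr(A,478,72)])]))
cv2.imwrite("pics/m3.png",np.vstack([np.hstack([cr(B,408,175),cr(A,520,205)]),np.hstack([cr(B,300,205),cr(B,335,180)])]))
E
```

```text
(no output)
```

View pics/m2.png

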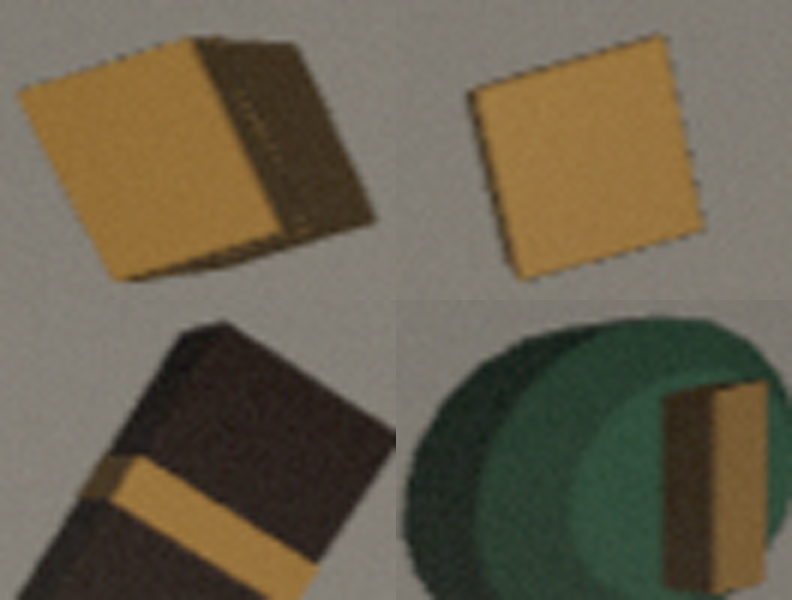

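View pics/m3.png

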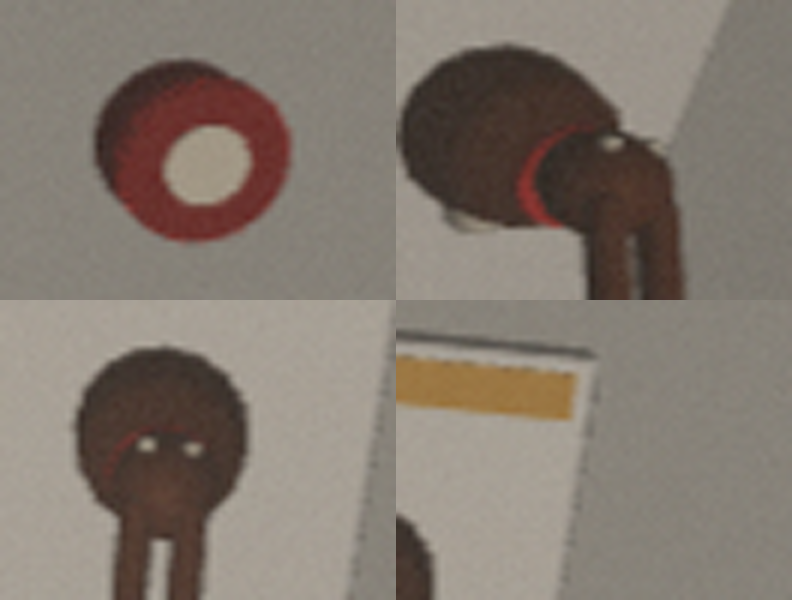

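```bash
python3 - <<'E'
from h import *
import pickle
D=pickle.load(open("ab.pkl","rb"));A,B=D["A"],D["B"]
def T(n,a,b): X,e=tri([(A,*a),(B,*b)]);print(n,np.round(X,1),round(e,2));return X
T("ring",(384.85,215.6),(161.9,215.7))
fr=T("frontR",(350,166),(132,166.4)); fl=T("frontL",(580,188.5),(368.2,188.8))
d=fl-fr;print("len",np.linalg.norm(d),"board x yaw",np.degrees(np.arctan2(d[1],d[0]))-90)
y=(d/np.linalg.norm(d))[:2];x=np.array([y[1],-y[0]]);m=((fr+fl)/2)[:2];print("origin",m+60*x,"base",m+60*x-115*y,"bunny",m+60*x+115*y)
for c in (A,B):
    a=(350,166) if c is A else (132,166.4);b=(580,188.5) if c is A else (368.2,188.8)
    p=onz(c,*a,10);q=onz(c,*b,10);print(np.round(p,1),np.round(q,1),np.degrees(np.arctan2(*(q-p)[1::-1]))-90)
g=[T("g",a,b) for a,b in zip([(341,100.3),(372.7,91),(379.3,123.3),(349,131.5)],[(88,100.3),(117,91.3),(132.8,124.2),(104.7,131.8)])]
print("gold c",np.mean(g,0),[np.degrees(np.arctan2(*(g[(i+1)%4]-g[i])[1::-1])) for i in range(4)])
# bar: top corners
bA=[(478+(664-396)/6,0)]
# egg top dome blue in A
for z in(30,44,50): print(z,np.round(onz(A,187-2,143,z),1))
# tin, choc
print("tin",onz(B,442.1,202.2,22))
E
```

```text
ring [590.4 -51.7  38.1] 0.34
frontR [527.4 -99.2   6.9] 0.16
frontL [561.3 238.3   5.6] 0.13
len 339.1518874308342 board x yaw -5.741281139473358
origin [604.06221957  63.54702258] base [592.5580835  -50.87532267] bunny [615.56635564 177.96936783]
[526.9 -99.5  10. ] [560.1 234.1  10. ] -5.692235407386704
[526.5 -97.   10. ] [559.8 237.5  10. ] -5.685282413398497
g [ 439.2 -115.6   35.1] 0.46
g [428.7 -77.5  35.4] 0.28
g [467.  -66.9  35.2] 0.1
g [ 476.7 -104.7   35.1] 0.27
gold c [452.88643836 -91.16304453  35.20786981] [np.float64(105.28758898819153), np.float64(15.364282696449806), np.float64(-75.62701135550873), np.float64(-163.7587854692159)]
30 [ 491.9 -317.2   30. ]
44 [ 490.  -310.5   44. ]
50 [ 489.2 -307.6   50. ]
tin [576.24786    341.85079466  22.        ]
```

```bash
python3 - <<'E'
from h import *
import pickle
r.goto([490,-309,150],down(np.pi/2)); c=cam("wrist","egg1"); r.wait(0.1); state()
c2=cam("wrist"); pickle.dump(c2,open("egg1.pkl","wb")); print(c["C"]-c2["C"])
hsv=cv2.cvtColor(c2["color"],cv2.COLOR_RGB2HSV); m=cv2.inRange(hsv,(100,110,30),(125,255,255)); m[:, :200]=0;m[:,440:]=0
N,l,s,ce=cv2.connectedComponentsWithStats(m)
for i in range(1,N):
    if s[i,4]>100: print(s[i],ce[i])
E
```

```text
t 4.14 pos [ 491.  -307.9  151.2] w 85.6 F [ 0.1  0.1 -0.4] q6 -2.2
[-0.08359329 -0.18512932 -0.21328688]
[304 182  35  34 903] [320.786268   198.27574751]
```

View pics/egg1.png

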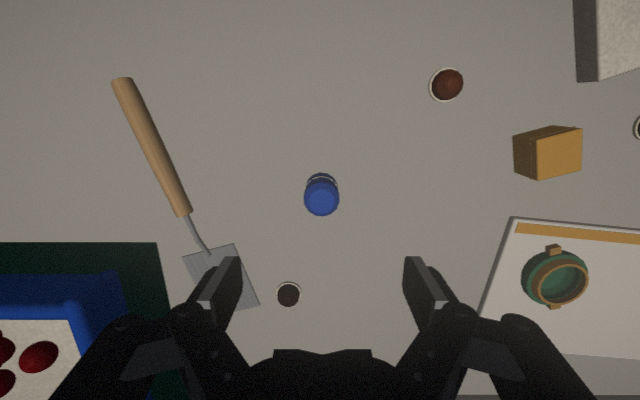

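The blue egg stands upright, with its top disc centred near (321.5,199). I'll triangulate it with view A and grasp.

```bash
python3 - <<'E'
from h import *
import pickle
A=pickle.load(open("ab.pkl","rb"))["A"];c=pickle.load(open("egg1.pkl","rb"))
print(tri([(A,187.5,144),(c,321.5,198)]))
X=onz(c,321.5,199,44);print(X,onz(A,188,143.5,44))
x,y=X[:2]
r.move_linear([x,y,60],velocity=150); r.move_linear([x,y,29.5],velocity=80)
r.gripper_to(20,25); state()
r.wait(0.1);c=cam("wrist","egg2")
r.move_linear([x,y,110],velocity=150);o=state()
E
```

```text
(array([ 491.75206796, -308.27772144,   42.92430476]), np.float64(0.3676164479533086))
[ 492.72981167 -308.4134687    44.        ] [ 490.64241009 -306.8571655    44.        ]
t 6.0 pos [ 492.9 -308.5   29.8] w 32.8 F [0.7 0.  3.4] q6 -2.19
t 6.83 pos [ 492.3 -308.1  108.9] w 32.8 F [-0.6 -0.4 -0.3] q6 -2.19
```

View pics/egg2.png

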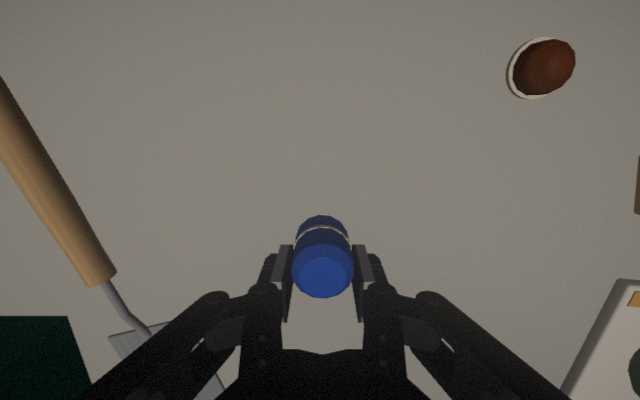

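```bash
python3 - <<'E'
from h import *
import pickle
r.goto([655,-51,140],down(np.pi/2+np.radians(-6))); r.wait(0.15); c=cam("wrist","base1"); state()
pickle.dump(c,open("base1.pkl","wb"))
hsv=cv2.cvtColor(c["color"],cv2.COLOR_RGB2HSV)
m=cv2.inRange(hsv,(8,70,95),(28,255,255))
cs,h=cv2.findContours(m,cv2.RETR_CCOMP,cv2.CHAIN_APPROX_NONE)
for i,k in enumerate(cs):
    if len(k)>20: e=cv2.fitEllipse(k);M=cv2.moments(k);print(h[0][i][3]>=0,len(k),np.round(e[0],1),np.round(e[1],1),[M["m10"]/M["m00"],M["m01"]/M["m00"]])
E
```

```text
t 8.2 pos [654.8 -52.2 140. ] w 32.6 F [-0.5  0.8 -0.3] q6 -1.6
False 42 [582.8 395.8] [ 7.7 18.2] [582.3333333333333, 395.91052631578947]
False 46 [620.3 394.1] [11.5 17.1] [620.4393939393939, 393.993006993007]
False 35 [227.7 379.1] [11.2 13.1] [227.78403755868544, 379.10015649452265]
False 36 [330.  165.5] [ 9.  14.5] [330.0659340659341, 165.52197802197801]
False 177 [314.9 126.9] [61.6 63.1] [314.89387732809, 126.86312742367141]
True 161 [314.9 127. ] [56.5 58. ] [314.8767594214179, 127.01835635986248]
False 42 [299.1  84.7] [11.3 15.9] [299.0106666666666, 84.684]
False 784 [472.4  65.8] [  15.  1012.3] [448.6766092475068, 65.83668782109399]
```

View pics/base1.png

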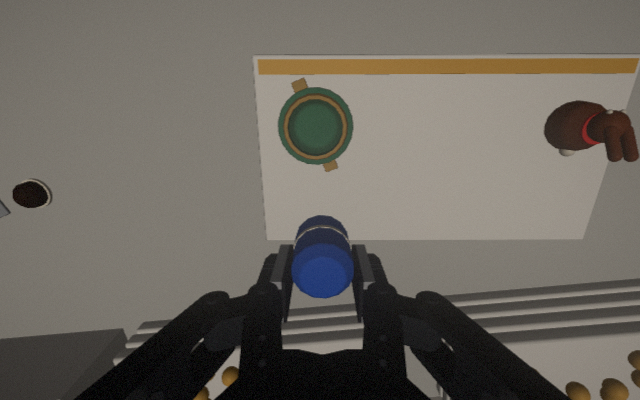

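The picture shows the base ring at (314.9,127) and tabs at (299,85) and (330,165.5), with the egg held upright. Next I'll compute the base pose and insert.

```bash
python3 - <<'E'
from h import *
import pickle
D=pickle.load(open("ab.pkl","rb"));A,B=D["A"],D["B"];c=pickle.load(open("base1.pkl","rb"))
print(tri([(A,384.85,215.6),(B,161.9,215.7),(c,314.9,126.95)]))
X=onz(c,314.9,126.95,38);print("ring",X)
t1,e1=tri([(A,378.1,189.1),(B,154.8,189.4),(c,299,84.7)]);t2,e2=tri([(A,388,235.7),(B,177.2,235.6),(c,330,165.5)])
print(t1,t2,e1,e2)
p=onz(c,299,84.7,26.7);q=onz(c,330,165.5,26.7);d=q-p;print("mid",(p+q)/2,"yaw",np.degrees(np.arctan2(d[1],d[0])))
# egg in hand
e=onz(c,322.5,265,140+14.5);print("egg",e, "vs tcp",r.get_obs()["tool_pos"])
E
```

```text
(array([590.26195416, -51.53213091,  38.28610769]), np.float64(0.44408399358650025))
ring [590.19421509 -51.26173796  38.        ]
[555.51160698 -61.06944025  26.78282132] [626.73128594 -42.01416754  26.78400161] 0.27280260930147526 0.4841729493087715
mid [591.10043424 -51.38093092  26.7       ] yaw 14.96087188233179
egg [650.74195584 -51.4756293  154.5       ] vs tcp [654.75937289 -52.18300473 139.98320157]
```

```bash
python3 - <<'E'
from h import *
x,y=592.5,-51.7
q=down(np.pi/2+np.radians(-6))
r.move_linear([x,y,100],velocity=200); r.wait(0.2); cam("wrist","ins0"); state()
f=r.move_linear([x,y,44.5],velocity=60,force_limit=6); print(f);o=state()
E
```

```text
t 8.97 pos [593.2 -51.7 100.4] w 32.7 F [ 0.2 -0.4 -0.6] q6 -1.61
True
t 9.82 pos [592.1 -51.8  45.7] w 32.8 F [-0.7 -0.7  6.1] q6 -1.61
```

View pics/ins0.png

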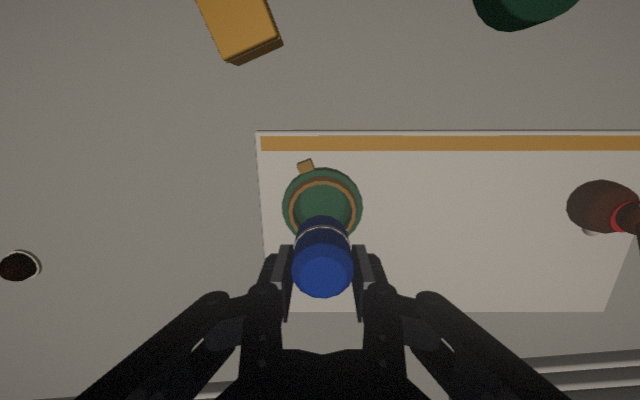

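```bash
python3 - <<'E'
from h import *
import pickle
B=pickle.load(open("ab.pkl","rb"))["B"]
r.gripper_to(60); r.move_linear([592.3,-51.7,130],velocity=200)
a=onz(B,259.8,86.3,61);b=onz(B,269.9,120.7,61);d=b-a;yaw=np.arctan2(d[1],d[0]);print(a,b,np.linalg.norm(d),np.degrees(yaw))
r.gripper_to(85)
jaw=yaw+np.pi/2
print(np.degrees(jaw), r.ik([442,104,160],down(jaw)))
r.goto([442,104,170],down(jaw)); r.wait(0.15); c=cam("wrist","top1"); state(); pickle.dump(c,open("top1.pkl","wb"))
hsv=cv2.cvtColor(c["color"],cv2.COLOR_RGB2HSV)
m=cv2.inRange(hsv,(8,70,95),(28,255,255))
N,l,s,ce=cv2.connectedComponentsWithStats(m)
for i in range(1,N):
    if s[i,4]>100: 
        k=np.argwhere(l==i)[:,::-1].astype(np.float32); print(s[i],ce[i],cv2.minAreaRect(k))
E
```

```text
[424.21712993 101.17419046  61.        ] [461.43999663 110.21303713  61.        ] 38.30460226751025 13.648976667792219
103.64897666779223 [ 1.50398902e-01  1.64563186e-01  1.86506785e+00 -4.44089210e-16
  1.11196162e+00 -1.65861701e+00]
t 12.24 pos [442.6 103.3 169.6] w 84.9 F [ 0.1 -0.1 -0.7] q6 -1.66
[308  56  47  18 608] [331.21875  64.34375] ((331.3171081542969, 64.35365295410156), (12.920490264892578, 46.71253967285156), 83.6598129272461)
[ 100  132   51   43 1676] [125.44033413 152.96658711] ((125.13114929199219, 153.057373046875), (48.27003860473633, 40.65447998046875), 76.75948333740234)
[556 134  45  26 468] [578.32051282 146.44230769] ((578.173583984375, 146.62124633789062), (10.070627212524414, 48.31758117675781), 69.62356567382812)
[318 178  11  38 416] [323.         196.41105769] ((323.0, 196.5), (37.0, 10.0), 90.0)
[ 135  215  264   88 2461] [263.51483137 258.35879724] ((265.8494873046875, 259.2803039550781), (274.2326354980469, 9.44195556640625), 16.927513122558594)
[475 221  32  32 384] [490.3671875  236.44010417] ((490.5000305175781, 236.5), (36.76955032348633, 9.899495124816895), 45.0)
[136 261  47  44 294] [163.76530612 279.80272109] ((161.80125427246094, 278.6526184082031), (50.682838439941406, 33.72053909301758), 37.746803283691406)
```

View pics/top1.png

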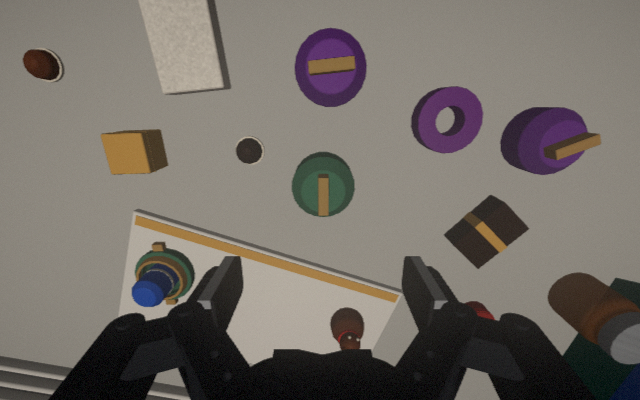

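The bar is in line with the jaws, centred at (323,196.5), and the blue egg stands upright in the base. Next I'll grasp the top.

```bash
python3 - <<'E'
from h import *
import pickle
D=pickle.load(open("ab.pkl","rb"));A,B=D["A"],D["B"];c=pickle.load(open("top1.pkl","rb"))
X,e=tri([(A,535.5,102.6),(B,264.8,103.6),(c,323,196.5)]);print(X,e); Y=onz(c,323,196.5,61);print(Y)
x,y=(X[:2]+Y[:2])/2
r.move_linear([x,y,80],velocity=150); r.move_linear([x,y,48],velocity=60,force_limit=8); state()
r.gripper_to(4,60); state(); r.wait(.1); c2=cam("wrist","top2");pickle.dump(c2,open("top2.pkl","wb"))
r.move_linear([x,y,130],velocity=150); state()
E
```

```text
[442.42788216 104.92094238  60.15598809] 0.668141612895747
[442.08214847 104.18469513  61.        ]
t 13.68 pos [442.3 104.6  48. ] w 85.0 F [-1.  -0.9 -0.5] q6 -1.66
t 14.36 pos [442.3 104.5  48.1] w 8.3 F [0.5 0.8 1.8] q6 -1.66
t 15.21 pos [441.8 104.5 129.2] w 8.1 F [-0.1  0.1 -0.7] q6 -1.66
```

View pics/top2.png

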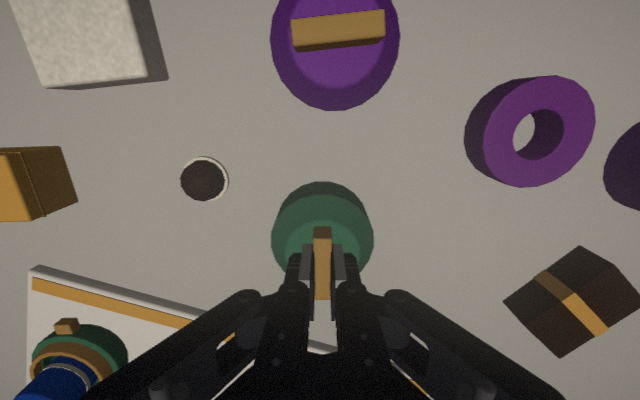

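```bash
python3 - <<'E'
from h import *
import pickle
c=pickle.load(open("top2.pkl","rb"));
a=onz(c,322,239,61);b=onz(c,323,299,61);print(a,b,np.linalg.norm(a-b),(a+b)/2,r.get_obs()["tool_pos"])
jaw=np.radians(105.0)
r.goto([640,-40,165],down(jaw)); r.wait(.2); c=cam("wrist","cl0"); state(); pickle.dump(c,open("cl0.pkl","wb"))
E
```

```text
[424.67963115 100.44458162  61.        ] [460.37091599 109.61557847  61.        ] 36.85071229540576 [442.52527357 105.03008005  61.        ] [441.80567672 104.50879744 129.17850407]
t 16.43 pos [639.7 -39.2 165.3] w 8.0 F [-0.4 -0.  -0.7] q6 -1.95
```

View pics/cl0.png

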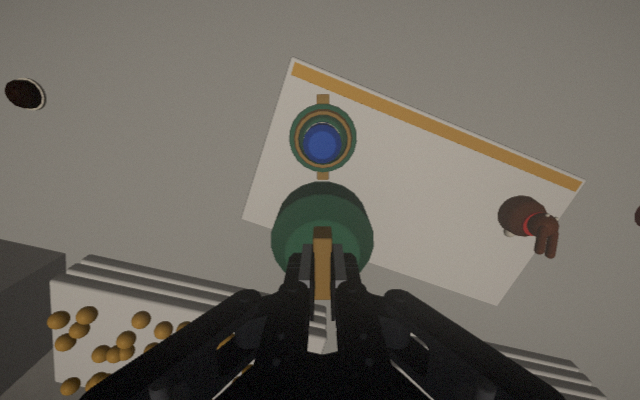

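The bar and both tabs fall on the same image column (~323), so the yaw is right. Next I'll find the ring again and close.

```bash
python3 - <<'E'
from h import *
import pickle
c=pickle.load(open("cl0.pkl","rb"))
hsv=cv2.cvtColor(c["color"],cv2.COLOR_RGB2HSV)[85:190,270:380]
m=cv2.inRange(hsv,(8,70,80),(28,255,255))
cs,h=cv2.findContours(m,cv2.RETR_CCOMP,cv2.CHAIN_APPROX_NONE)
P={}
for i,k in enumerate(cs):
    if len(k)>20:
        e=cv2.fitEllipse(k);M=cv2.moments(k);print(h[0][i][3]>=0,len(k),np.round(np.array(e[0])+[270,85],2),np.round(e[1],1),M["m10"]/M["m00"]+270,M["m01"]/M["m00"]+85)
        if len(k)>100: X=onz(c,e[0][0]+270,e[0][1]+85,38.2);print(X)
E
```

```text
False 34 [322.46 175.42] [ 8. 13.] 322.43111111111114 175.4911111111111
False 163 [322.34 138.7 ] [56.1 56.6] 322.3361440139196 138.71980191393965
[589.95163274 -51.89442034  38.2       ]
True 142 [322.49 139.26] [49.6 50.8] 322.4892255892256 139.25925925925927
[590.42202276 -51.62560553  38.2       ]
False 40 [322.5  98.5] [10.6 13.3] 322.5 98.5
False 137 [356.69  95.1 ] [13.5 73.3] 355.43799400381573 94.69855546470427
[544.96995618 -32.17221988  38.2       ]
```

```bash
python3 - <<'E'
from h import *
x,y=590.2,-51.8
r.move_linear([x,y,140],velocity=200); r.move_linear([x,y,92],velocity=120); r.wait(.1); o=state()
print(np.array(o["tool_pos"])-[x,y,92])
f=r.move_linear([x,y,76],velocity=25,force_limit=12); print(f); state(); cam("wrist","cl1")
E
```

```text
t 17.52 pos [590.8 -51.8  93.1] w 8.1 F [ 0.1 -0.3 -0.7] q6 -1.98
[ 0.63946565 -0.02536216  1.06524663]
True
t 18.07 pos [590.5 -51.9  78.1] w 8.1 F [ 1.2 -0.3  4.2] q6 -1.98
```

View pics/cl1.png

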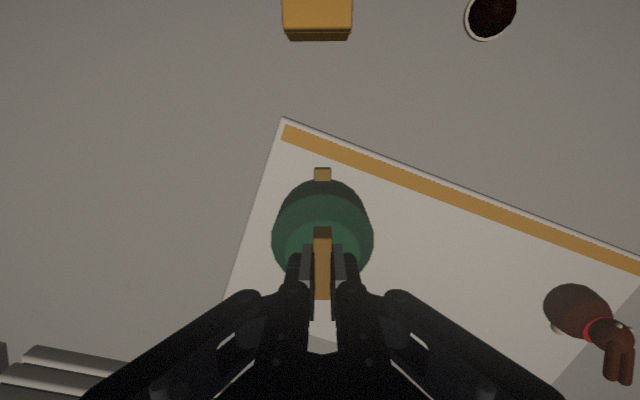

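```bash
python3 - <<'E'
from h import *
import pickle
B=pickle.load(open("ab.pkl","rb"))["B"]
r.gripper_to(40); state(); r.move_linear([590.2,-51.8,150],velocity=200); 
a=onz(B,408.8,104.7,28);b=onz(B,437,120.5,28);d=b-a;jaw=np.arctan2(d[1],d[0]);print(np.degrees(jaw),(a+b)/2)
r.goto([490,60,170],down(np.pi/2)); r.wait(.1); cam("wrist","cl2")
r.gripper_to(85)
r.goto([470,300,170],down(jaw)); r.wait(.15); c=cam("wrist","ch1");pickle.dump(c,open("ch1.pkl","wb")); state()
cv2.imwrite("pics/ch1c.png",cv2.resize(c["color"][80:280,200:440,::-1],None,fx=3,fy=3,interpolation=cv2.INTER_CUBIC))
E
```

```text
t 18.53 pos [589.9 -51.8  77.5] w 40.4 F [-0.4 -0.7 -0.1] q6 -1.98
63.1596550795331 [453.89962804 298.54592881  28.        ]
t 21.52 pos [470.5 299.  170.1] w 85.2 F [-0.2  0.1  0.1] q6 -0.6
```

View pics/cl2.png

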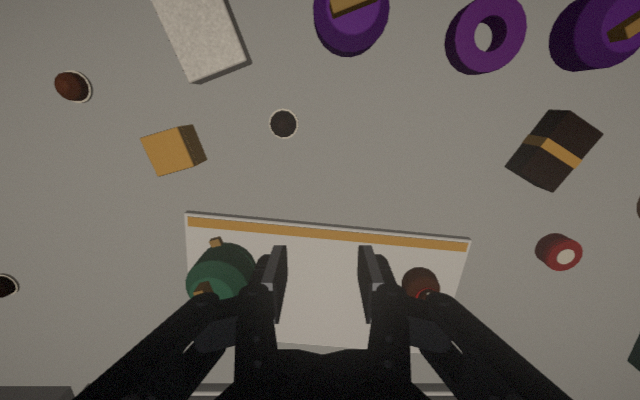

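View pics/ch1.png

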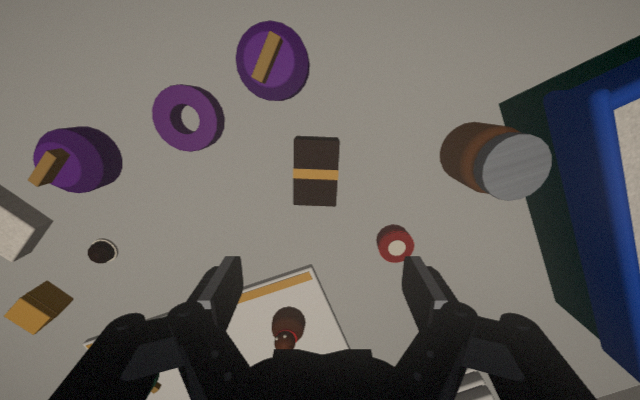

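View pics/ch1c.png

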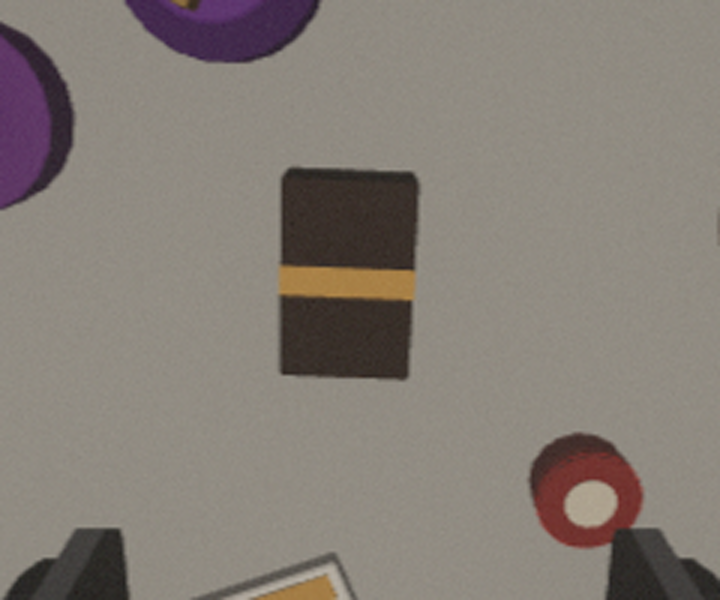

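Choc box: top-face centre at about (316,173), nearly aligned with the jaws. The tin's white label is at (397,248). In cl2 the egg is closed. Next I'll triangulate both and grasp the box.

```bash
python3 - <<'E'
from h import *
import pickle
B=pickle.load(open("ab.pkl","rb"))["B"];c=pickle.load(open("ch1.pkl","rb"))
print("tin",tri([(B,442.1,202.2),(c,396.7,247.7)]), onz(c,396.7,247.7,22))
print("choc",tri([(B,422.9,112.6),(c,315.7,174.3)]))
P=[onz(c,200+u/3,80+v/3,28) for u,v in((281,181),(418,182),(408,378),(281,374))]
d1=P[1]-P[0];d2=P[2]-P[3];l=P[3]-P[0];l2=P[2]-P[1]
an=lambda d:np.degrees(np.arctan2(d[1],d[0]))
print([np.linalg.norm(v) for v in(d1,d2,l,l2)],an(d1),an(d2),an(l)+90,an(l2)+90,np.mean(P,0))
ctr=np.mean(P,0); yw=np.mean([an(d1),an(d2),an(l)+90,an(l2)+90])
a=onz(c,200+280/3,80+281/3,28);b=onz(c,200+414/3,80+285/3,28);print("ribbon",an(b-a),(a+b)/2)
E
```

```text
tin (array([576.13612404, 341.68945281,  22.42519117]), np.float64(0.04352036139107038)) [576.4464556  341.71569853  22.        ]
choc (array([454.73834007, 298.90544799,  27.58764221]), np.float64(0.9728271225628318))
[np.float64(45.30291491727602), np.float64(45.3633688408697), np.float64(68.00108637881578), np.float64(69.18801654270348)] 62.597438591389306 61.09622853311245 61.12696920309449 61.18938139570142 [455.42755672 299.29228867  28.        ]
ribbon 61.25909032127087 [455.6075688  299.24366773  28.        ]
```

```bash
python3 - <<'E'
from h import *
x,y=455.4,299.2; q=down(np.radians(61.3))
r.goto([x,y,60],q); r.move_linear([x,y,6],velocity=80,force_limit=10); state()
r.gripper_to(30,40); state(); r.wait(.1); cam("wrist","ch2")
r.move_linear([x,y,90],velocity=150)
r.goto([602.2,63,100],down(np.radians(84.3))); r.wait(.15); o=state()
f=r.move_linear([602.2,63,12],velocity=70,force_limit=6);print(f);state(); cam("wrist","ch3")
E
```

```text
t 22.86 pos [455.6 299.3   6.3] w 84.9 F [-0.3 -0.5  0.4] q6 -0.56
t 23.31 pos [455.7 299.4   6.5] w 45.2 F [-1.  -0.6  4.5] q6 -0.56
t 25.39 pos [601.9  64.2  99.9] w 45.2 F [ 0.5 -0.5 -2.5] q6 -1.43
True
t 26.49 pos [602.   63.   16.2] w 45.1 F [-1.   0.5  4.2] q6 -1.43
```

View pics/ch2.png

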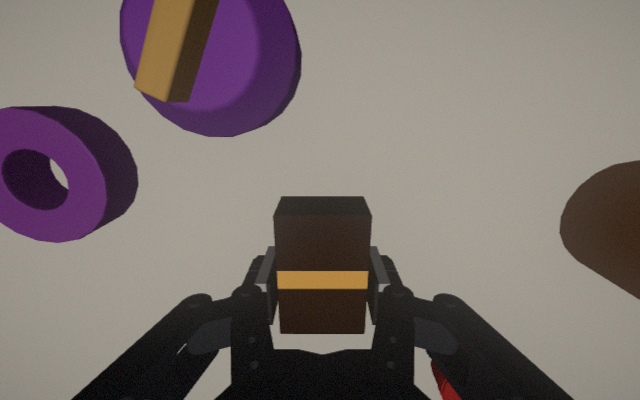

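View pics/ch3.png

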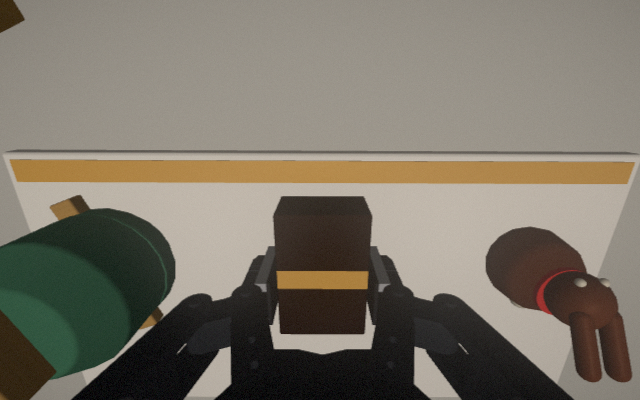

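Box held on the board; the stripe is level and centred about column 322. Next I'll release it and fetch the tin.

```bash
python3 - <<'E'
from h import *
import pickle
r.gripper_to(60); r.move_linear([602.2,63,110],velocity=200); r.gripper_to(85)
q=down(np.radians(80))
r.goto([576.3,341.7,130],q); r.wait(.15); c=cam("wrist","tin1");state()
hsv=cv2.cvtColor(c["color"],cv2.COLOR_RGB2HSV); m=cv2.inRange(hsv,(0,0,120),(60,80,255))
N,l,s,ce=cv2.connectedComponentsWithStats(m[:, 240:400])
for i in range(1,N):
    if 100<s[i,4]<3000: print(s[i],ce[i]+[240,0],onz(c,ce[i][0]+240,ce[i][1],22))
E
```

```text
t 29.12 pos [576.9 340.5 130. ] w 84.8 F [ 0.3  0.4 -0.2] q6 -0.92
[ 73 186  21  20 344] [323.08430233 195.68023256] [575.66692221 341.64857058  22.        ]
```

View pics/tin1.png

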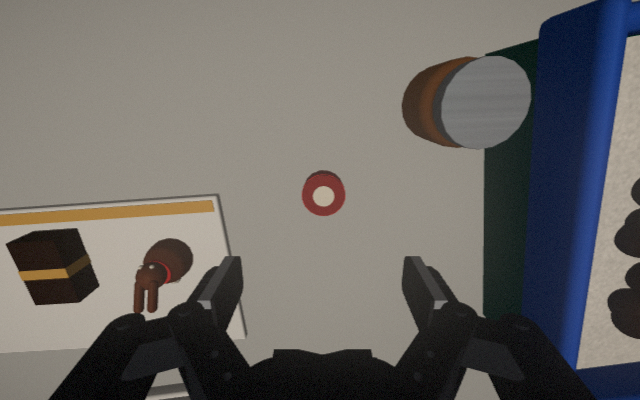

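```bash
python3 - <<'E'
from h import *
import pickle
x,y=575.9,341.7
r.move_linear([x,y,50],velocity=150);r.move_linear([x,y,5],velocity=80,force_limit=10); state()
r.gripper_to(25,30); state(); r.wait(.1); c=cam("wrist","tin2");pickle.dump(c,open("tin2.pkl","wb"))
r.move_linear([x,y,110],velocity=150)
r.goto([665,69,150],down(np.radians(84.3))); r.wait(.2); c=cam("wrist","tin3");pickle.dump(c,open("tin3.pkl","wb")); state()
E
```

```text
t 30.51 pos [576.1 341.8   5.2] w 85.0 F [0.4 0.1 0.9] q6 -0.92
t 31.0 pos [576.1 341.8   5.5] w 38.7 F [-2.   0.1  5.2] q6 -0.92
t 33.37 pos [664.9  70.  149.9] w 39.0 F [ 0.7 -0.7 -2.1] q6 -1.42
```

View pics/tin3.png

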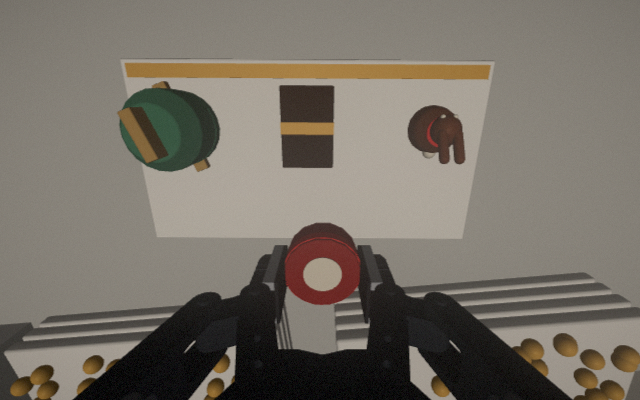

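View pics/tin2.png

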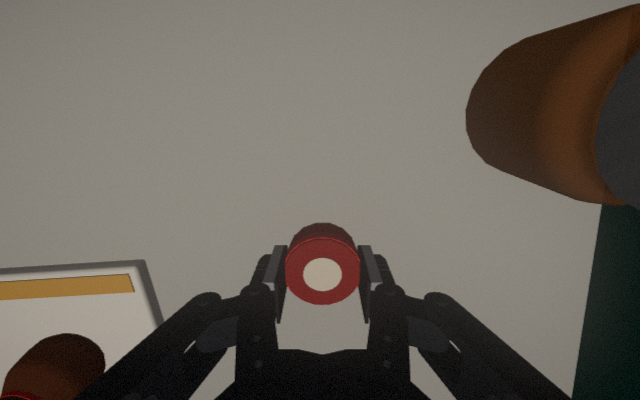

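```bash
python3 - <<'E'
from h import *
import pickle
c=pickle.load(open("tin3.pkl","rb"));c2=pickle.load(open("tin2.pkl","rb"))
P=[onz(c,u,v,38) for u,v in((280,86.5),(334,86.5),(332.3,167.3),(282.3,167.3))];ctr=np.mean(P,0)
print(ctr,onz(c,306.8,128.5,38),np.linalg.norm(P[1]-P[0]),np.linalg.norm(P[3]-P[0]))
w=onz(c2,322.7,274,22);print("tin in hand",w,"tcp 576.1 341.8")
# board/bunny
a=onz(c,121.5,61.5,10);b=onz(c,493.5,62,10);d=(b-a)[:2];y=d/np.linalg.norm(d);xx=np.array([y[1],-y[0]]);m=((a+b)/2)[:2]
print(np.linalg.norm(d),np.degrees(np.arctan2(y[1],y[0]))-90,"org",m+60*xx)
# back edge
a2=onz(c,156,238,10);b2=onz(c,465,238.5,10);print(a,b,a2,b2)
E
```

```text
[601.91394691  63.59306986  38.        ] [601.68906478  63.30645657  38.        ] 45.10505395152982 68.72284996136761
tin in hand [576.35552673 342.35346856  22.        ] tcp 576.1 341.8
335.9395992145435 -5.7797976614281055 org [605.44507536  63.02333108]
[528.83461618 -98.05022704  10.        ] [562.66558103 236.18154904  10.        ] [ 704.65804105 -118.3578281    10.        ] [739.1848564  222.00847778  10.        ]
```

```bash
python3 - <<'E'
from h import *
import pickle
x,y=601.7,63.2
r.move_linear([x,y,75],velocity=150); r.wait(.1)
f=r.move_linear([x,y,40],velocity=40,force_limit=4);print(f);state()
r.gripper_to(58); state(); r.move_linear([x,y,120],velocity=150); r.gripper_to(85)
# gold: yaw 105.5/15
r.goto([470,-88,160],down(np.radians(105))); r.wait(.15); c=cam("wrist","gold1");pickle.dump(c,open("gold1.pkl","wb")); state()
E
```

```text
True
t 35.02 pos [601.5  63.2  43. ] w 38.7 F [ 1.6 -0.4  1.9] q6 -1.43
t 35.34 pos [601.   63.2  42.7] w 58.0 F [ 0.1 -0.  -0.5] q6 -1.43
t 37.43 pos [470.5 -87.3 159.6] w 84.8 F [-0.8 -0.1 -0.5] q6 -2.09
```

View pics/gold1.png

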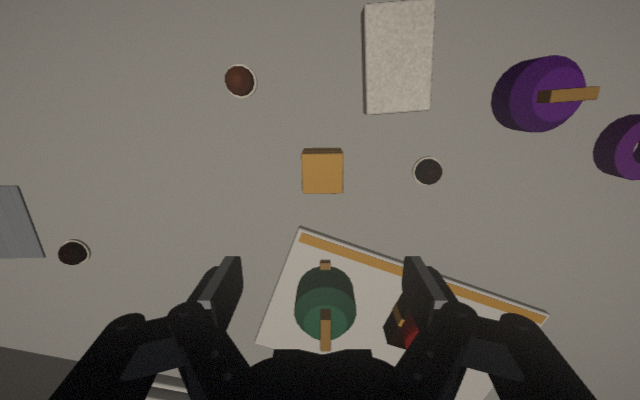

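```bash
python3 - <<'E'
from h import *
import pickle
c=pickle.load(open("gold1.pkl","rb"))
P=[onz(c,u,v,36) for u,v in((302,153),(343.5,153),(343.5,194),(302.5,194))];ctr=np.mean(P,0);print(ctr,np.linalg.norm(P[1]-P[0]),np.linalg.norm(P[3]-P[0]),np.degrees(np.arctan2(*(P[1]-P[0])[1::-1])))
x,y=ctr[:2]
r.move_linear([x,y,60],velocity=150); r.move_linear([x,y,10],velocity=80,force_limit=10); state()
r.gripper_to(25,35); state(); r.wait(.1); c=cam("wrist","gold2");pickle.dump(c,open("gold2.pkl","wb"))
r.move_linear([x,y,150],velocity=200)
r.goto([600,20,180],down(np.radians(84.3)))
r.goto([700,172,130],down(np.radians(84.3))); r.wait(.2); c=cam("wrist","gold3");pickle.dump(c,open("gold3.pkl","wb")); state()
E
```

```text
[452.70540857 -91.06639168  36.        ] 39.059709106262574 40.55721261607069 104.94320149386971
t 39.03 pos [452.9 -91.1  10.3] w 85.2 F [ 0.7 -0.2  0.5] q6 -2.11
t 39.52 pos [453.  -91.1  10.4] w 39.6 F [-1.5  0.5  6.2] q6 -2.11
t 42.32 pos [700.1 170.8 130.9] w 39.3 F [-0.3 -0.5 -0.4] q6 -1.28
```

View pics/gold3.png

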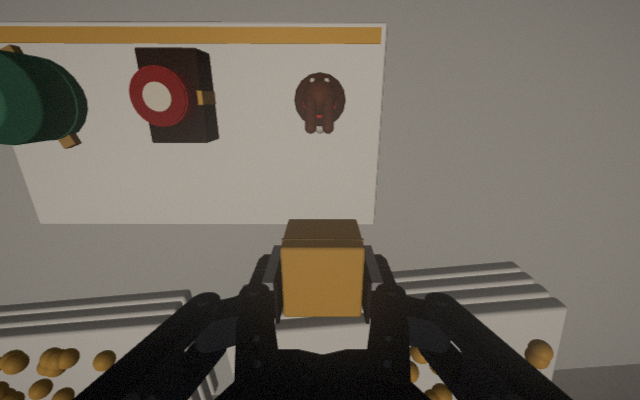

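View pics/gold2.png

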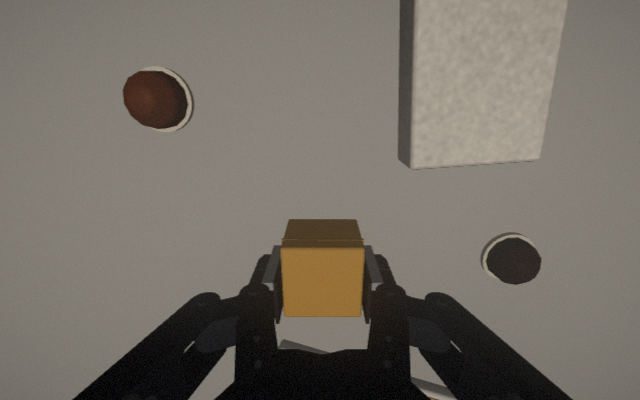

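```bash
python3 - <<'E'
from h import *
import pickle
c=pickle.load(open("gold3.pkl","rb"));c2=pickle.load(open("gold2.pkl","rb"))
for z in(20,30,40): print(z,onz(c,320,98,z))
P=[onz(c2,u,v,36) for u,v in((281,248.5),(363.3,248.5),(362,316.5),(282,316.5))];print("gold in hand",np.mean(P,0),"tcp 453 -91.1",np.linalg.norm(P[0]-P[1]),np.linalg.norm(P[0]-P[3]))
hsv=cv2.cvtColor(c["color"],cv2.COLOR_RGB2HSV)
m=cv2.inRange(c["color"][55:150,270:370],(0,0,0),(105,75,75))
cs,_=cv2.findContours(m,cv2.RETR_EXTERNAL,cv2.CHAIN_APPROX_NONE);k=max(cs,key=len);print(cv2.boundingRect(k),cv2.minEnclosingCircle(k))
cv2.imwrite("pics/bun.png",cv2.resize(c["color"][55:150,270:370,::-1],None,fx=6,fy=6,interpolation=cv2.INTER_CUBIC))
# board front/right edges
a=onz(c,30,24,10);b=onz(c,386,24,10);e=onz(c,374,223.5,10);y=(b-a)[:2]/np.linalg.norm((b-a)[:2]);xx=np.array([y[1],-y[0]])
print(a,b,e,np.degrees(np.arctan2(y[1],y[0]))-90, "bunny by left-front corner",b[:2]+60*xx-55*y,"by left-back",e[:2]-120*xx-55*y)
E
```

```text
20 [613.38197975 177.98020854  20.        ]
30 [613.4808945  178.04172946  30.        ]
40 [613.57980925 178.10325038  40.        ]
gold in hand [452.77089143 -90.94652793  36.        ] tcp 453 -91.1 38.32484994354706 39.135885543506845
(25, 18, 50, 60) ((49.0, 48.344825744628906), 30.69405174255371)
[533.00796609 -50.08559444  10.        ] [562.60109803 237.05571624  10.        ] [738.14392849 219.86488647  10.        ] -5.884198023156316 bunny by left-front corner [616.64646492 176.1944123 ] by left-back [613.13769214 177.45685805]
```

View pics/bun.png

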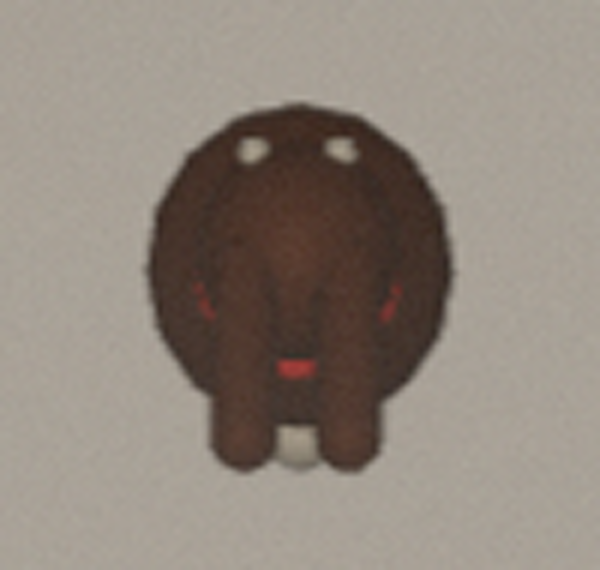

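Bunny body centre is at pixel (320,98.5), about (613.8, 177.9) in the world, which agrees with the board-derived position. Next I'll place the gold box 63 mm behind it.

```bash
python3 - <<'E'
from h import *
import pickle
x,y=676.5,171.6
r.move_linear([x,y,70],velocity=150); r.wait(.15); state()
f=r.move_linear([x,y,16],velocity=50,force_limit=6);print(f);state(); cam("wrist","g4")
r.gripper_to(60); state(); r.move_linear([x,y,140],velocity=150)
r.goto([640,62,260],down(np.radians(84.3))); r.wait(.2); c=cam("wrist","fin");pickle.dump(c,open("fin.pkl","wb"));state()
r.goto([420,150,260],down(np.radians(84.3))); r.wait(.2); cam("scene","finS");
T=cam("top","finT");pickle.dump(T,open("finT.pkl","wb"))
E
```

```text
t 43.05 pos [677.3 171.7  71.4] w 39.3 F [-0.3 -0.1 -1.4] q6 -1.28
True
t 43.97 pos [676.3 171.6  20.2] w 39.7 F [-0.8 -0.1  4.2] q6 -1.28
t 44.35 pos [675.6 171.4  19.2] w 60.1 F [ 0.4 -0.5  0.9] q6 -1.28
t 46.26 pos [640.   62.9 258.5] w 60.1 F [ 0.2 -0.5  1. ] q6 -1.43
```

View pics/fin.png

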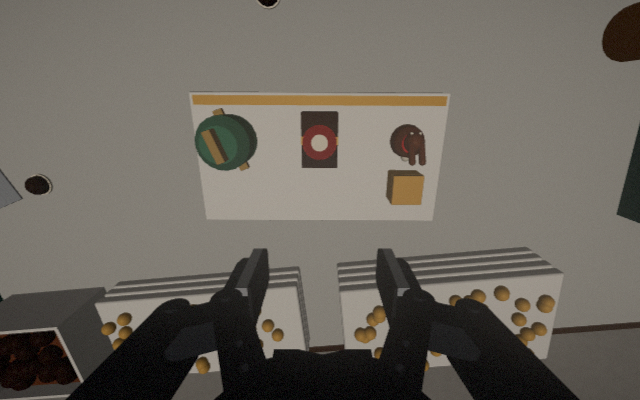

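View pics/finS.png

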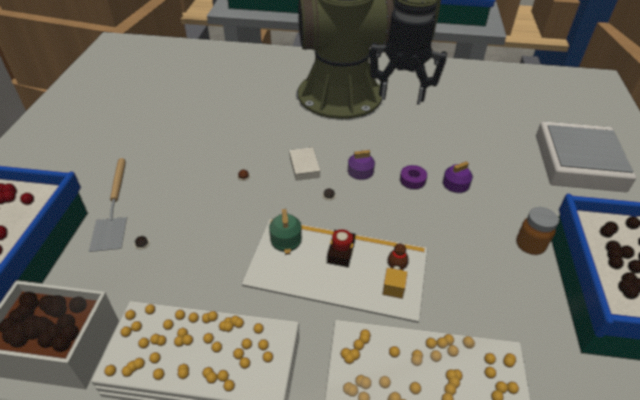

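View pics/g4.png

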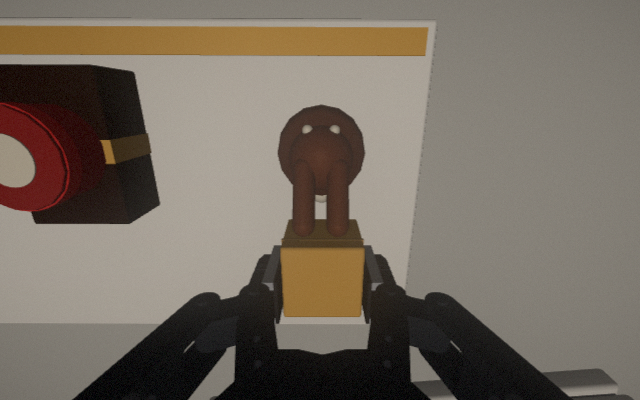

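```bash
python3 - <<'E'
from h import *
import pickle
c=pickle.load(open("fin.pkl","rb"))
cv2.imwrite("pics/finc.png",cv2.resize(c["color"][85:225,185:455,::-1],None,fx=2.9,fy=2.9,interpolation=cv2.INTER_CUBIC))
cv2.imwrite("pics/fine.png",cv2.resize(c["color"][100:180,185:265,::-1],None,fx=7,fy=7,interpolation=cv2.INTER_CUBIC))
E
```

```text
(no output)
```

View pics/finc.png

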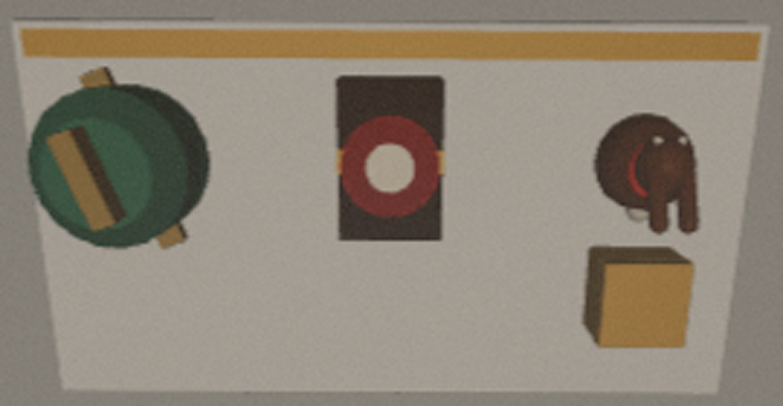

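View pics/fine.png

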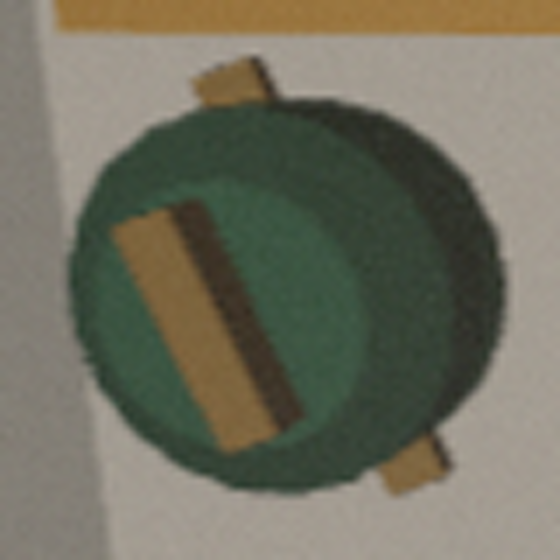

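```bash
python3 - <<'E'
from h import *
import pickle
c=pickle.load(open("fin.pkl","rb"));T=pickle.load(open("finT.pkl","rb"))
e=lambda u,v,z:onz(c,185+u/7,100+v/7,z)
an=lambda d:np.degrees(np.arctan2(d[1],d[0]))
p,q=e(140,217,91),e(246,442,91);print("bar",an(q-p),np.linalg.norm(q-p),(p+q)/2)
p,q=e(236,82,27),e(410,473,27);print("tabs",an(q-p),(p+q)/2)
g=lambda u,v,z:onz(c,185+u/2.9,85+v/2.9,z)
print("tin",g(389.5,168,60)); print("box",np.mean([g(337,77,38),g(444,77,38),g(442,240,38),g(339,240,38)],0))
G=[g(606,264,46),g(693,264,46),g(685,347,46),g(598,347,46)];print("gold",np.mean(G,0),an(G[1]-G[0]),an(G[2]-G[1]))
O=np.array([602.2,63.]);xx=np.array([.9951,-.0993]);yy=np.array([.0993,.9951])
for n,X in(("box",[601.8,63.4]),("gold",np.mean(G,0)[:2])): d=np.array(X)-O;print(n,d@xx,d@yy)
d=np.mean(G,0)[:2]-np.array([613.8,177.8]);print("gold-bunny",d@xx,d@yy)
X=onz(T,0,0,0)
E
python3 - <<'E'
import cv2
a=cv2.imread('pics/finT.png')[80:200,200:400];cv2.imwrite('pics/finTc.png',cv2.resize(a,None,fx=4,fy=4,interpolation=cv2.INTER_CUBIC))
E
```

```text
bar 13.501718211866107 36.82362999368804 [590.60760654 -51.52779483  91.        ]
tabs 13.439134920388753 [591.43705903 -50.56160814  27.        ]
tin [601.52398218  63.65501928  60.        ]
box [601.52271033  63.87052826  38.        ]
gold [676.32253366 171.98195296  46.        ] 84.2922907231064 -4.406284504705257
box -0.43776000000009035 0.35831999999998954
gold 62.93742531939818 115.80830897908623
gold-bunny 62.79390531939828 0.4189489790862318
```

View pics/finTc.png

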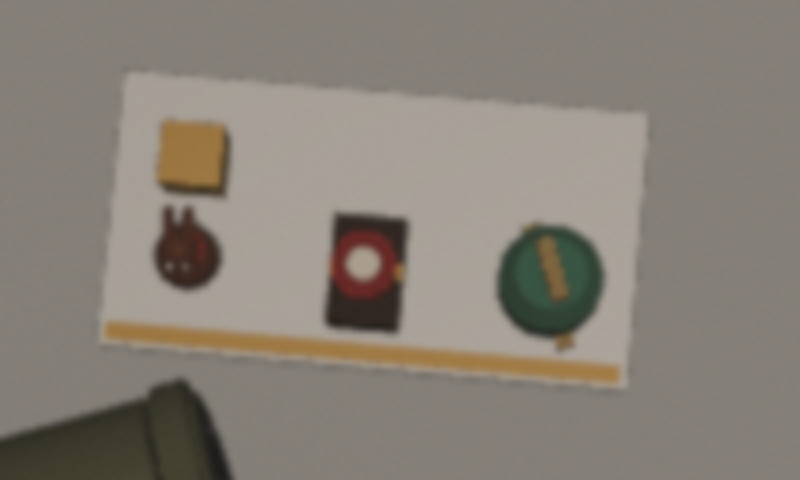

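```bash
python3 -c "
from h import *
state(); print(r.close_job())"
```

```text
t 47.5 pos [420.5 149.8 259.8] w 60.4 F [-0.5  0.2 -0.6] q6 -1.21
the job is handed in; nothing more can be done
None
```

The gift tray is set out as asked and in the order asked, and I handed the job in at 47.5 s with the gripper clear of everything. None of my final checks failed, though two measurements disagreed slightly.

- **Small egg and top:** the blue egg stands upright on the base floor. The green top came to rest at the height for fully closed. Its bar lies at 13.5° and the tabs at 13.4° in the last view.
- **Chocolate box and tin:** the box is within about 1 mm of midway between the egg base and the bunny. The tin is within about 0.5 mm of the box's middle.
- **Gold box:** its centre is 63 mm behind the bunny's centre and 0.4 mm off to the side. That leaves about 21 mm to the bunny's body, and a few mm less to its small tail.

**Disagreements:**
- The board's front edge put the board origin 2–3 mm farther back than the egg base and bunny did. I used the base and bunny.
- The tab angle was 15.0° in earlier views and 13.4° in the last one. In both cases the bar and tabs agreed with each other within the same picture.

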